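Park the yellow keg coupler on the cleaning dock

ROBOT

A 6-joint arm with a two-finger parallel gripper is mounted at the origin on the work surface. World frame = base frame: x ahead of the robot, y to its left, z up, the work surface at z = 0. Lengths are in m, angles in degrees, forces in N, time in s.
With the tool pointing down it reaches from about 0.275 to 0.875 m from the base axis. Payload 12.5 kg.
Tool frame: the origin (TCP) lies at the very end of the fingers, on their centre line; the grasp point (between the pads) lies 19 mm behind it (env.grasp_offset is the distance from the TCP to the grasp point, in m); z points along the fingers, y is the line along which they close (so a half turn about z gives the same grasp; the last joint's range is limited). The gripper opens to 85 mm and grips with 20 to 120 N. Pads are 22 mm wide; open, the fingers measure 114 mm over their backs; the gripper's body (76 mm by 85 mm) begins 54 mm behind the grasp point. The pads swing forward as they close: fully open they stand 13 mm farther back than shut.
Start: joints at [-68.617, 20.094, 94.641, -0, 65.266, -4.847], TCP at [0.243, -0.493, 0.231] pointing down, gripper open.
Joint ranges: [-157.81, 157.81], [-45, 120.19], [0.68, 151.7], [-89.99, 269.99], [4.06, 180], [-164.3, 164.3]. Speed limits (degrees/s): [127.2, 127.2, 159.86, 180, 180, 180].

INTERFACE

Orientations are given as [roll, pitch, yaw] about the fixed x, y, z axes, in that order (R = Rz(yaw) Ry(pitch) Rx(roll)).
In Python, from plant import get_state, eyes, sign_off, env gives the robot as it stands. The module is installed in compiled form; this text tells all that it offers.
- The arm moves only by the tool servo_tool, never from a script. Its argument "moves" is a list of rows, each a list of 7 numbers: the finger opening in mm, from 0 to 85.4, then the shift along the tool's x, y, z in units of 25 mm (1.0 is 25 mm), then the turn, a rotation vector about the tool's x, y, z in degrees. In form: [[jaw, x, y, z, rx, ry, rz], ...]. A call has exactly 8 rows; each row is the pose to reach, as a shift and turn from the pose commanded when the call began, along the tool's axes at that moment; what a row does not reach only later rows make up. A row lasts 1/12 s, in which the tool goes at most 41.7 mm and 7.16 degrees, less where a joint would pass 70% of its speed; a pose out of reach is approached as far as the arm can. A call with a gripper value outside its range is refused whole. The fingers move at their own pace and stop on an object; "newtons" is the grip in N (left out, the last holds). Time passes only in rows, so rows that repeat a pose let the fingers close, or fill a call up. It gives the time, the measured TCP pose, the force, the opening and the grip force at its end, in the units of the state.
- get_state(): the state, without advancing time (a new reading comes with each control period).
- eyes.capture(name): name is "scene" or "top" or "wrist"; returns a dict with "img" (480x640x3 uint8, red, green, blue), "camera_matrix" (3x3 intrinsics, pixels), "k1" (the pictures are not rectified: a ray, as slopes to the right and down, at radius r is drawn at 1 + k1 r^2 times it, then the intrinsics apply), "R" (3x3) and "t" (3): a world point X has camera coordinates R X + t. Camera axes: x right, y down, z forward; pixel columns grow to the right and rows downward; lengths in m; the calibration is good to about 2 mm. A picture is of the moment at which its call begins. There is no depth.
- sign_off(): hands the job in; it is judged then, once.
The state is a dict: "time_s": time; "qpos": joint angles; "qd": joint speeds; "effort": joint torques, N m; "position": TCP position; "orientation": TCP orientation; "wrist_force": force on the tool from outside, world axes, zero at the start; "torque": the same for the moment, N m; "finger_gap": finger opening in m; "finger_force": force on a finger pad.
Only numpy, scipy, OpenCV 4.12 (cv2) and the standard library are available. Lean on these libraries where they do the work, as an engineer would, in place of code of your own. Each camera call takes 0.05 s, during which the arm holds its last target. There are 200 camera calls.

TASK

Put the keg coupler with the yellow grip on the cleaning dock: set it down in the flared open end of the dock, slide it under the two rails all the way home until the orange catch has sprung up behind it, and let go. Leave the blue coupler standing where it is.

Things in the scene. Friction and masses are not known exactly. Their poses are not given: they have to be found in the camera images.
- yellow_mid (a point): Keg coupler to dock, loose, upright, 0.25-0.45 kg, 92 mm tall. Square steel foot 60x60x6 mm; square neck 34 mm wide to 28 mm up; square yellow grip 36x36 mm from 28 to 76 mm up, flats parallel to the foot's sides; round stub on top. Point on its axis, 46 mm above its underside; z up, x and y square to the flats. It fits the dock at any quarter turn.
- blue_mid (a point): The other keg coupler, the same in shape and size but with a blue grip; same point and axes. It stays where it is.
- dock_home (a point): Fixed grey dock, slippery. Point on its floor (12 mm above table) where the foot's middle is when home; x = slide direction. End stop at x=+33 mm, 16 high. Walls 66 mm apart, x -51 to +33; lips 10 mm above floor (tops 14) from x=-30, gap 48 mm; sloped lip entries from x=-47, 19 mm high. Flared guides x -103 (90 mm apart) to -50. Set foot down centred at x=-88 (open from above), slide to +x.
- catch (a joint): Orange spring catch in the dock's floor, 16 mm wide: ramp from the floor at x=-56 mm up to 5 mm high, with an upright back face at x=-34 (dock_home frame). Value in m: 0 up, 0.006 fully pressed down. A foot sliding to +x presses it down (light: under 6 N along the slide); when the foot is home it springs up behind it. Foot then has 7 mm play between catch and stop.
There are look-alikes about, which are no part of the job. Of the things that look like the part that bears dock_home, the smaller one is meant. Leave any red look-alike of the part that bears blue_mid alone.

How it is judged:
By the outcome, as a careful person would: the job done as asked, in the order asked, and still so for the second after the job is handed in, with the robot touching nothing.
It also fails if it takes over 38 s, if anything falls off the work surface, if the arm or the gripper's body presses on something with over 40 N, if the wrist force passes 120 N, or if a joint passes its speed limit or range.

## Working session

There is one attempt and no reset: what is moved stays moved. The work goes in short steps, Python scripts to look and compute and a tool call to move; the robot and the scene stay as the last step left them, time stands still between calls to the robot, and variables do not carry over. Pictures are saved under pics/ and viewed, at most 10 in all, crops included, and the job is handed in when it is done.

Besides the shell and the picture viewer there is one more tool, called after ">>>" as name(argument=value, ...) on one line, values as JSON. servo_tool: Moves the arm, as the interface text tells. Its arguments: {"type":"object","properties":{"moves":{"type":"array"},"newtons":{"type":"number"}},"required":["moves"]}

```bash
mkdir -p pics; python3 - <<'E'
from plant import get_state, eyes, env
import cv2, pickle
s=get_state(); print(s['time_s'],s['position'],s['orientation'],env.grasp_offset)
for n in ("scene","top","wrist"):
    c=eyes.capture(n); pickle.dump(c,open(f'pics/{n}0.pkl','wb')); cv2.imwrite(f'pics/{n}0.png',c['img'][:,:,::-1]); print(n,c['k1'],c['camera_matrix'].tolist(),c['R'].round(3).tolist(),c['t'])
E
```

```text
0.0 [ 0.24298494 -0.49303918  0.23072848] [-1.79932279e+02 -4.40921773e-03  2.62333763e+01] 0.0187
scene -0.011684564320956208 [[614.9411851794657, 0.0, 325.7926999866279], [0.0, 614.9411851794657, 237.69342721228443], [0.0, 0.0, 1.0]] [[-0.505, 0.863, -0.016], [0.559, 0.312, -0.768], [-0.658, -0.397, -0.64]] [ 0.32606669 -0.18209574  1.6218527 ]
top -0.05265211765347405 [[438.85484813681427, 0.0, 311.64891636569376], [0.0, 438.85484813681427, 241.70348263749156], [0.0, 0.0, 1.0]] [[0.025, -0.999, -0.031], [-0.988, -0.02, -0.154], [0.153, 0.035, -0.988]] [-0.08353128  0.50327918  0.87535953]
wrist -0.013018841074869131 [[335.34873398597693, 0.0, 321.4074651002933], [0.0, 335.34873398597693, 240.84783473723652], [0.0, 0.0, 1.0]] [[0.441, -0.897, -0.001], [-0.861, -0.423, 0.283], [-0.254, -0.124, -0.959]] [-0.54969168 -0.03541248  0.37784255]
```

View pics/scene0.png

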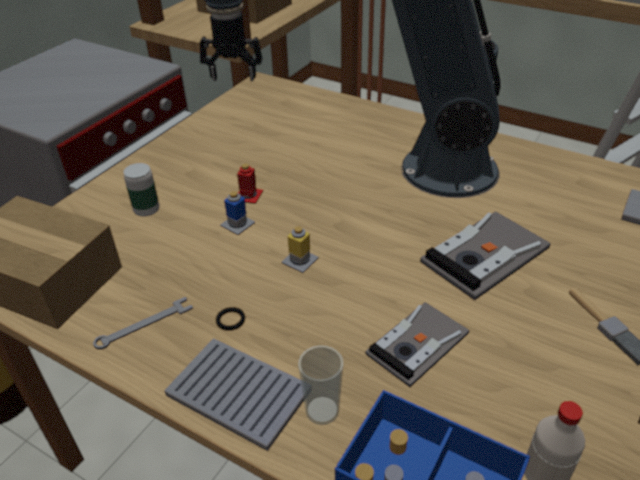

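View pics/top0.png

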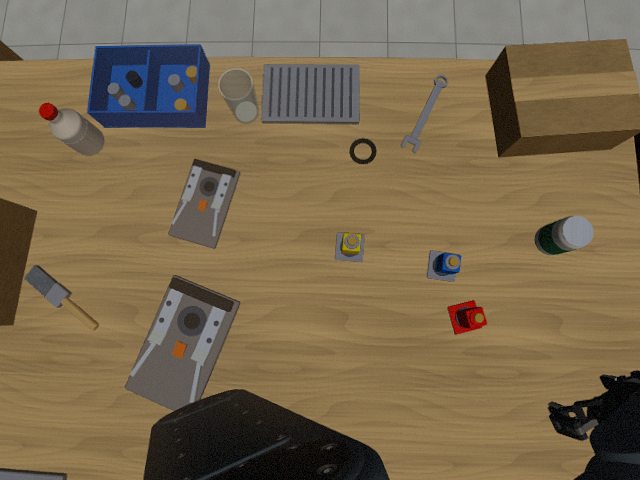

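The top view shows the yellow coupler at (350,246), the blue one at (445,264) and a red look-alike at (467,317). The small dock is at (204,203) and the large look-alike at (184,343). In the scene view they are at yellow (299,248), blue (235,212), red (247,182), small dock (417,342) and large dock (487,252). I choose the yellow coupler and the small dock, and check both in one crop sheet.

```bash
python3 - <<'E'
import cv2, numpy as np
t=cv2.imread('pics/top0.png'); s=cv2.imread('pics/scene0.png')
def cr(i,x,y,w,h,W=400,H=300):
    o=cv2.resize(i[y:y+h,x:x+w],(W,H),interpolation=cv2.INTER_CUBIC); return o
a=np.hstack([cr(t,142,155,128,96),cr(s,353,294,128,96)])
b=np.hstack([cr(t,318,222,64,48),cr(s,268,224,64,48)])
cv2.imwrite('pics/crop1.png',np.vstack([a,b]))
E
```

```text
(no output)
```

View pics/crop1.png

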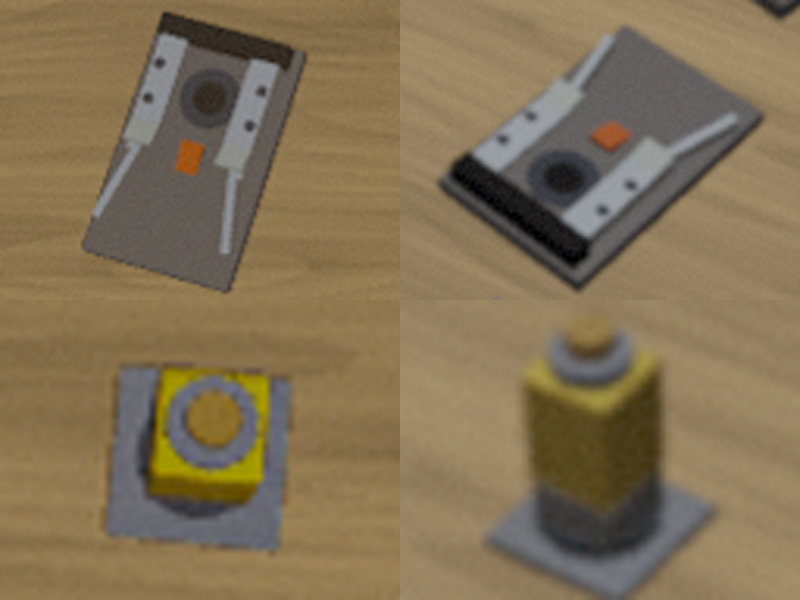

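The crops confirm the choice: the small dock has its stop at the far end, and the coupler's grip is yellow. In full-image pixels, the dock's circle is at about (209,186) in top and (405,351) in scene. The stub top is at about (352,241) in top and (298,230) in scene. Next I fit both poses, heights included, to both views together.

```bash
cat > h.py <<'E'
import cv2, numpy as np, pickle
from scipy.optimize import least_squares
def proj(c,P):
    return cv2.projectPoints(np.asarray(P,float).reshape(-1,1,3),cv2.Rodrigues(np.array(c['R']))[0],np.array(c['t'],float),np.array(c['camera_matrix']),np.array([c['k1'],0,0,0.]))[0].reshape(-1,2)
def place(p,L):   # p=x,y,z,yaw(rad)
    L=np.asarray(L,float)/1000; c,s=np.cos(p[3]),np.sin(p[3])
    return np.c_[p[0]+c*L[:,0]-s*L[:,1],p[1]+s*L[:,0]+c*L[:,1],p[2]+L[:,2]]
E
python3 - <<'E'
from h import *
T=pickle.load(open('pics/top0.pkl','rb'));S=pickle.load(open('pics/scene0.pkl','rb'))
def px(l,o,k): return np.array(l,float)/k+o
# dock: circle, catch bits not used; lips inner (entry/stop end), base corners
tt=px([[209,98],[187,40],[250,60],[155,145],[218,163],[84,248],[229,291],[306,50]],[142,155],3.125)
ss=px([[163,177],[162,213],[107,172],[236,145],[178,90],[362,118],[224,27],[41,183]],[353,294],3.125)
def L(q):
    a,b,w=q[:3]*1000
    return [[0,0,0],[33,24,14],[33,-24,14],[-47+q[3]*1000,24,10],[-47+q[3]*1000,-24,10],[a,w,0],[a,-w,0],[b,-w,0]]
def f(p,full=False):
    P=place(p[:4],L(p[4:])); r=np.r_[proj(T,P)-tt,proj(S,P)-ss]
    return r if full else r.ravel()
R=least_squares(f,[.62,.2,.012,-.2,-.11,.045,.05,.0],loss='soft_l1',x_scale=.01); p=R.x
print('dock',p[:3].round(4),np.degrees(p[3]).round(2),p[4:].round(4)); print(f(p,True).round(1).tolist())
tt2=px([[120,66],[290,78],[275,250],[108,232],[163,71],[268,78],[214,117]],[318,222],6.25)
ss2=px([[87,240],[317,210],[123,78],[203,118],[262,63],[190,35]],[268,224],6.25)
F=[[30,30,6],[30,-30,6],[-30,-30,6],[-30,30,6]];G=[[18,18,76],[18,-18,76],[-18,-18,76],[-18,18,76]]
def g(p,full=False):
    r=np.r_[proj(T,place(p,F+[G[0],G[1],[0,0,92]]))-tt2, proj(S,place(p,[F[1],F[3],G[1],G[0],G[3],[0,0,92]]))-ss2]
    return r if full else r.ravel()
R=least_squares(g,[.5,-.1,0,0],loss='soft_l1',x_scale=.01);print('yellow',R.x[:3].round(4),np.degrees(R.x[3]).round(2)); print(g(R.x,True).round(1).tolist())
E
```

```text
dock [0.6264 0.1594 0.0103] -14.56 [-0.1245  0.0535  0.0534  0.0042]
[[-0.0, 0.9], [-0.2, 0.9], [0.2, 0.1], [-0.3, 0.2], [0.2, 0.1], [-0.4, -0.1], [-1.0, -0.7], [-1.0, -0.1], [0.2, 0.2], [-0.3, 1.2], [-3.1, -0.2], [1.8, 1.0], [0.2, 5.1], [-0.5, -2.3], [-0.7, -1.0], [-1.6, -1.2]]
yellow [ 0.4999 -0.1523 -0.0048] -4.14
[[-0.5, -0.1], [-0.1, 0.5], [0.1, 0.5], [-1.1, 0.8], [-1.1, -0.6], [0.1, -0.0], [-0.6, 0.5], [-1.5, 0.1], [-0.1, -0.3], [-1.4, 0.4], [-0.5, 0.1], [0.0, -0.3], [-0.6, -0.1]]
```

```bash
cat >> h.py <<'E'
from scipy.spatial.transform import Rotation as Ro
from plant import get_state, eyes
def rel(target,yaw,cur=None):
    s=get_state() if cur is None else cur
    R0=Ro.from_euler('xyz',s['orientation'],degrees=True); R1=Ro.from_euler('xyz',[180,0,yaw],degrees=True)
    print('t',round(s['time_s'],2),'pos',np.round(s['position'],4),'shift25',(R0.inv().apply(np.array(target)-s['position'])/.025).round(3),'rot',np.degrees((R0.inv()*R1).as_rotvec()).round(2))
E
python3 - <<'E'
from h import *
W=pickle.load(open('pics/wrist0.pkl','rb'));s=get_state()
R0=Ro.from_euler('xyz',s['orientation'],degrees=True)
Rc=np.array(W['R']); C=-Rc.T@W['t']; off=R0.inv().apply(C-s['position']); Rct=Rc@R0.as_matrix()
print('cam in tool',off.round(4)); pickle.dump((off,Rct),open('cam.pkl','wb'))
tgt=np.array([.50,-.152,.20]); R1=Ro.from_euler('xyz',[180,0,85.9],degrees=True)
Rw=Rct@R1.as_matrix().T; t=-Rw@(tgt+R1.apply(off)); c=dict(W,R=Rw,t=t)
print(proj(c,[[.5,-.152,.092],[.5,-.152,0],[.626,.159,.012],[.53,-.122,.0]]).round(0))
rel(tgt,85.9)
E
```

```text
cam in tool [ 0.0724  0.0002 -0.141 ]
[[ 321.  240.]
 [ 321.  215.]
 [ 458. -198.]
 [ 349.  184.]]
t 0.15 pos [ 0.243  -0.4931  0.2309] shift25 [15.252 -7.697  1.243] rot [-4.000e-02 -3.000e-02 -5.967e+01]
```

>>> servo_tool(moves=[[85, 15.25, -7.7, 1.24, 0, 0, -59.6], [85, 15.25, -7.7, 1.24, 0, 0, -59.6], [85, 15.25, -7.7, 1.24, 0, 0, -59.6], [85, 15.25, -7.7, 1.24, 0, 0, -59.6], [85, 15.25, -7.7, 1.24, 0, 0, -59.6], [85, 15.25, -7.7, 1.24, 0, 0, -59.6], [85, 15.25, -7.7, 1.24, 0, 0, -59.6], [85, 15.25, -7.7, 1.24, 0, 0, -59.6]], newtons=40)

```text
time_s: 0.82
position: [0.4439, -0.2259, 0.207]
orientation: [180.0, 0.0, 83.9]
wrist_force: [0.4, -0.9, 0.5]
finger_gap: 0.0847
finger_force: 0.0
```

```bash
python3 -c "
from h import *
rel([.50,-.152,.20],85.9)"
```

```text
t 0.82 pos [ 0.4439 -0.2259  0.207 ] shift25 [3.178 1.917 0.282] rot [ 0.    0.   -2.03]
```

>>> servo_tool(moves=[[85, 2.5, 1.5, 0.2, 0, 0, -1], [85, 2.5, 1.5, 0.2, 0, 0, -1], [85, 2.5, 1.5, 0.2, 0, 0, -1], [85, 2.5, 1.5, 0.2, 0, 0, -1], [85, 2.5, 1.5, 0.2, 0, 0, -1], [85, 2.5, 1.5, 0.2, 0, 0, -1], [85, 2.5, 1.5, 0.2, 0, 0, -1], [85, 2.5, 1.5, 0.2, 0, 0, -1]])

```text
time_s: 1.48
position: [0.487, -0.1707, 0.2023]
orientation: [180.0, 0.0, 84.4]
wrist_force: [-0.1, -0.9, -0.5]
finger_gap: 0.0846
finger_force: 0.0
```

```bash
python3 - <<'E'
from h import *
rel([.50,-.152,.20],85.9)
c=eyes.capture('wrist'); pickle.dump(c,open('pics/w1.pkl','wb')); print(proj(c,place([.4999,-.1523,-.003,np.radians(-4.1)],[[0,0,92],[30,30,6],[30,-30,6],[-30,-30,6],[-30,30,6]])).round(1).tolist())
cv2.imwrite('pics/w1.png',cv2.resize(c['img'][140:340,200:440,::-1],(720,600),interpolation=cv2.INTER_CUBIC))
E
```

```text
t 1.48 pos [ 0.487  -0.1707  0.2023] shift25 [0.795 0.446 0.09 ] rot [ 0.    0.   -1.46]
[[335.1, 212.7], [361.4, 164.6], [361.0, 223.5], [303.5, 224.9], [301.0, 166.2]]
```

View pics/w1.png

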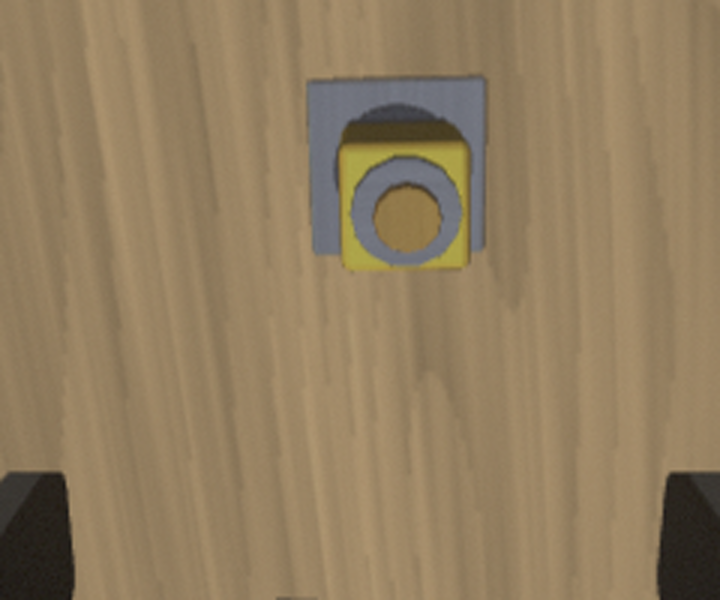

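The wrist crop shows the stub at (335.7,212.7) in full-image pixels. The foot corners are at (302,167), (362,166), (362,223) and (304,225). All are within about 1 px of the prediction, so I descend.

>>> servo_tool(moves=[[85, 0.76, 0.46, 0, 0, 0, -1.5], [85, 0.76, 0.46, 1.2, 0, 0, -1.5], [85, 0.76, 0.46, 2.6, 0, 0, -1.5], [85, 0.76, 0.46, 4.0, 0, 0, -1.5], [85, 0.76, 0.46, 5.4, 0, 0, -1.5], [85, 0.76, 0.46, 6.4, 0, 0, -1.5], [85, 0.76, 0.46, 6.7, 0, 0, -1.5], [85, 0.76, 0.46, 6.7, 0, 0, -1.5]])

```text
time_s: 2.2
position: [0.4997, -0.152, 0.0333]
orientation: [-179.8, -0.1, 86.0]
wrist_force: [-0.4, -0.6, 1.0]
finger_gap: 0.0852
finger_force: 0.0
```

```bash
python3 -c "
from h import *
rel([.5003,-.1528,.034],85.9)"
```

```text
t 2.2 pos [ 0.4997 -0.152   0.0333] shift25 [-0.029  0.027 -0.028] rot [-0.18 -0.06  0.1 ]
```

>>> servo_tool(moves=[[30, -0.03, 0.02, 0, 0, 0, 0], [30, -0.03, 0.02, 0, 0, 0, 0], [30, -0.03, 0.02, 0, 0, 0, 0], [30, -0.03, 0.02, 0, 0, 0, 0], [30, -0.03, 0.02, 0, 0, 0, 0], [30, -0.03, 0.02, 0, 0, 0, 0], [30, -0.03, 0.02, 0, 0, 0, 0], [30, -0.03, 0.02, 0, 0, 0, 0]], newtons=40)

```text
time_s: 2.87
position: [0.5016, -0.1531, 0.0359]
orientation: [179.9, 0.0, 86.0]
wrist_force: [-2.2, 0.3, 8.7]
finger_gap: 0.0357
finger_force: 41.5
```

```bash
python3 -c "
from h import *
rel([.5,-.152,.033],85.9)
print(get_state()['finger_gap'],get_state()['finger_force'])
c,s=np.cos(np.radians(-14.56)),np.sin(np.radians(-14.56))
for x in (-.088,-.15): print(.6264+c*x,.1594+s*x)
"
```

```text
t 2.87 pos [ 0.5016 -0.1531  0.0359] shift25 [ 0.04  -0.067  0.117] rot [0.08 0.04 0.13]
0.03568051872712252 41.549193263053894
0.5412261277217695 0.18152264634106163
0.48121726316210717 0.1971090562631732
```

>>> servo_tool(moves=[[30, 0, 0, -1.2, 0, 0, 0], [30, 0.3, 0, -2.6, 0, 0, 0], [30, 1.2, 0, -3.8, 0, 0, 5], [30, 2.6, 0, -4.6, 0, 0, 10.6], [30, 4.2, 0, -5, 0, 0, 10.6], [30, 5.8, 0, -5, 0, 0, 10.6], [30, 7.4, 0, -5, 0, 0, 10.6], [30, 8.6, 0, -5, 0, 0, 10.6]])

```text
time_s: 3.53
position: [0.5155, 0.0644, 0.1602]
orientation: [180.0, -0.0, 75.5]
wrist_force: [1.1, -1.1, -5.4]
finger_gap: 0.0358
finger_force: 43.0
```

>>> servo_tool(moves=[[30, 1.0, 0.3, 0, 0, 0, 0], [30, 1.5, 0.3, 0, 0, 0, 0], [30, 1.5, 0.3, 0, 0, 0, 0], [30, 1.5, 0.3, 0, 0, 0, 0], [30, 1.5, 0.3, 0, 0, 0, 0], [30, 1.5, 0.3, 0, 0, 0, 0], [30, 1.5, 0.3, 0, 0, 0, 0], [30, 1.5, 0.3, 0, 0, 0, 0]])

```text
time_s: 4.2
position: [0.5326, 0.0954, 0.1597]
orientation: [-180.0, 0.0, 75.4]
wrist_force: [-0.2, -1.2, -5.0]
finger_gap: 0.0353
finger_force: 42.9
```

```bash
python3 - <<'E'
from h import *
rel([.5412,.1815,.16],75.44)
s=get_state(); print(s['finger_gap'],s['wrist_force'])
c=eyes.capture('wrist'); pickle.dump(c,open('pics/w2.pkl','wb'))
p=[.6264,.1594,.0103,np.radians(-14.56)]
print(proj(c,place(p,[[0,0,0],[33,24,14],[33,-24,14],[-30,24,14],[-30,-24,14],[-103,45,10],[-103,-45,10],[-34,8,5],[-34,-8,5]])).round(1).tolist())
cv2.imwrite('pics/w2.png',c['img'][:,:,::-1])
E
```

```text
t 4.2 pos [0.5326 0.0954 0.1597] shift25 [ 3.42  -0.539 -0.011] rot [-0.    0.   -0.07]
0.03531620527984441 [-0.23717634 -1.2009515  -5.03033389]
[[411.5, 124.8], [461.7, 90.8], [454.9, 155.5], [379.2, 90.7], [376.5, 155.5], [282.9, 61.6], [286.6, 181.6], [371.4, 113.9], [370.7, 134.8]]
```

View pics/w2.png

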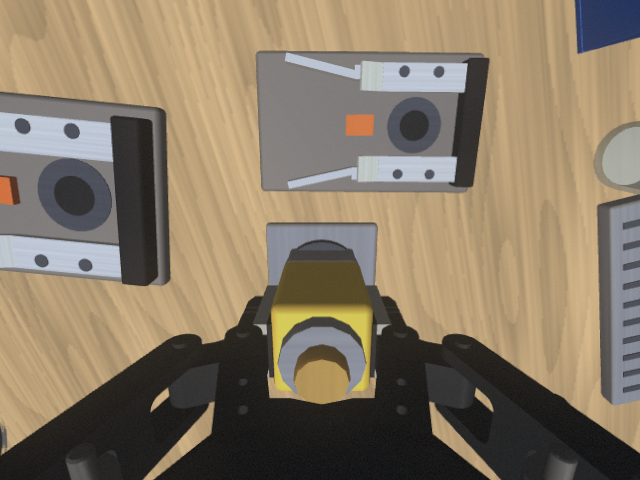

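The wrist view shows the dock's circle at (413.5,125) and the catch's back edge at column 373. The lips' inner edges are at rows 91 and 157. That puts the dock about 2 px further along the slide than fitted (1.8 mm), with its side position correct. The held foot is square, with corners at (267,223) and (377,223).

```bash
python3 - <<'E'
from h import *
c=pickle.load(open('pics/w2.pkl','rb')); s=get_state(); x,y,z=s['position']
print(proj(c,place([x,y,z-.0359,np.radians(75.44)],[[30,-30,6],[30,30,6]])).round(1))
p=[.628,.1587,.011,np.radians(-14.56)]
print(proj(c,place(p,[[0,0,0],[33,24,14],[33,-24,14],[-30,24,14],[-30,-24,14],[-103,45,10],[-103,-45,10],[-34,8,5],[-34,-8,5]])).round(1).tolist())
rel([.5428,.1808,.1],75.44)
E
```

```text
[[377.7 225.1]
 [263.3 225.4]]
[[413.8, 125.1], [464.2, 91.0], [457.4, 155.9], [381.6, 90.9], [378.8, 155.9], [285.1, 61.8], [288.6, 182.0], [373.7, 114.2], [372.9, 135.2]]
t 4.25 pos [0.5326 0.0955 0.1597] shift25 [ 3.404 -0.468  2.389] rot [-0.    0.   -0.06]
```

>>> servo_tool(moves=[[30, 1.4, -0.2, 0, 0, 0, 0], [30, 2.8, -0.4, 0.3, 0, 0, 0], [30, 3.38, -0.47, 1.2, 0, 0, 0], [30, 3.38, -0.47, 2.4, 0, 0, 0], [30, 3.38, -0.47, 3.4, 0, 0, 0], [30, 3.38, -0.47, 4.0, 0, 0, 0], [30, 3.38, -0.47, 4.15, 0, 0, 0], [30, 3.38, -0.47, 4.15, 0, 0, 0]])

```text
time_s: 4.92
position: [0.5422, 0.1805, 0.0552]
orientation: [-179.9, 0.1, 75.4]
wrist_force: [0.2, -0.1, -3.7]
finger_gap: 0.0356
finger_force: 42.8
```

```bash
python3 - <<'E'
from h import *
rel([.5426,.1801,.048],75.44)
s=get_state(); print(s['wrist_force'].round(2))
c=eyes.capture('wrist'); pickle.dump(c,open('pics/w3.pkl','wb'))
x,y,z=s['position']
print(proj(c,place([x,y,z-.0359,np.radians(75.44)],[[30,-30,6],[30,30,6]])).round(1))
cv2.imwrite('pics/w3.png',c['img'][:,:,::-1])
E
```

```text
t 4.92 pos [0.5422 0.1805 0.0552] shift25 [-0.01   0.021  0.286] rot [-0.09  0.05 -0.03]
[ 0.19 -0.14 -3.72]
[[377.9 225.4]
 [263.5 225.6]]
```

View pics/w3.png

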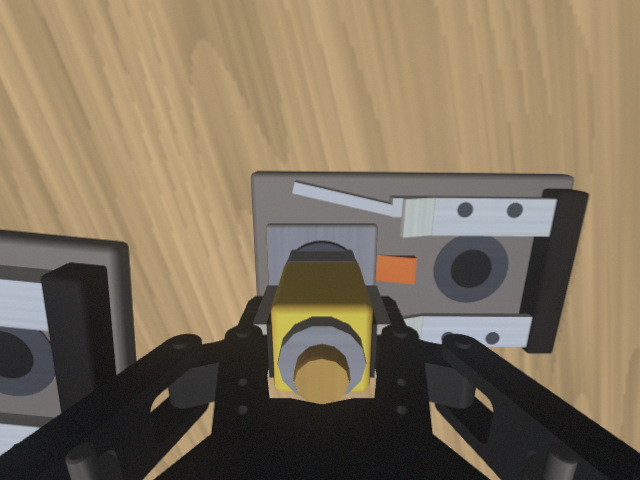

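```bash
python3 - <<'E'
from h import *
a=pickle.load(open('pics/w2.pkl','rb'));b=pickle.load(open('pics/w3.pkl','rb'))
M=[[0,0,0],[33,24,14],[33,-24,14],[-34,8,4.5],[-34,-8,4.5]]
A=np.array([[413.5,125],[466,92],[456.5,156.5],[374,115],[373.5,135.5]]);B=np.array([[471,268.5],[549,236],[531,316],[416,257],[415.5,284.5]])
g=lambda p:np.r_[proj(a,place(p,M))-A,proj(b,place(p,M))-B]
for cs,f in(('both',g),('w2',lambda p:g(p)[:5]),('w3',lambda p:g(p)[5:])):
    for zf in (0,1):
        fun=(lambda p:f(p).ravel()) if zf else (lambda p:f([p[0],p[1],.012,p[3]]).ravel())
        r=least_squares(fun,[.628,.1587,.012,-.254],loss='soft_l1',x_scale=.01).x; print(cs,zf,r[:3].round(4),np.degrees(r[3]).round(2),f(r if zf else [r[0],r[1],.012,r[3]]).round(1).tolist())
# foot pose in tool from its far corners and crop
i=b['img'][:,:,::-1]; j=a['img'][:,:,::-1]
cv2.imwrite('pics/w3c.png',cv2.resize(i[160:360,250:490],(720,600),interpolation=cv2.INTER_CUBIC))
E
```

```text
both 0 [0.6277 0.1587 0.012 ] -14.98 [[0.3, 0.1], [-1.4, -0.7], [0.7, -0.2], [-0.5, -1.1], [-1.0, -0.6], [-0.3, 0.3], [0.8, 0.3], [1.9, 1.3], [0.4, 1.2], [-1.5, -0.4]]
both 1 [0.6283 0.1582 0.0102] -15.02 [[0.5, 0.6], [-1.5, 0.2], [0.7, 0.2], [0.1, -0.5], [-0.4, -0.1], [-0.4, -0.3], [-0.2, 0.0], [1.2, 0.2], [0.8, 0.6], [-1.1, -1.1]]
w2 0 [0.6279 0.1583 0.012 ] -15.07 [[0.7, 0.6], [-1.0, -0.1], [1.1, 0.4], [-0.1, -0.6], [-0.5, -0.2]]
w2 1 [0.6283 0.1582 0.0103] -15.02 [[0.6, 0.6], [-1.4, 0.0], [0.8, 0.1], [0.1, -0.6], [-0.4, -0.2]]
w3 0 [0.6276 0.1591 0.012 ] -14.99 [[-0.6, -0.2], [0.5, -0.2], [1.6, 0.8], [0.0, 0.7], [-1.8, -0.8]]
w3 1 [0.6285 0.1579 0.0097] -15.03 [[-0.4, -0.3], [-0.4, 0.2], [1.0, 0.2], [0.9, 0.7], [-1.0, -1.1]]
```

View pics/w3c.png

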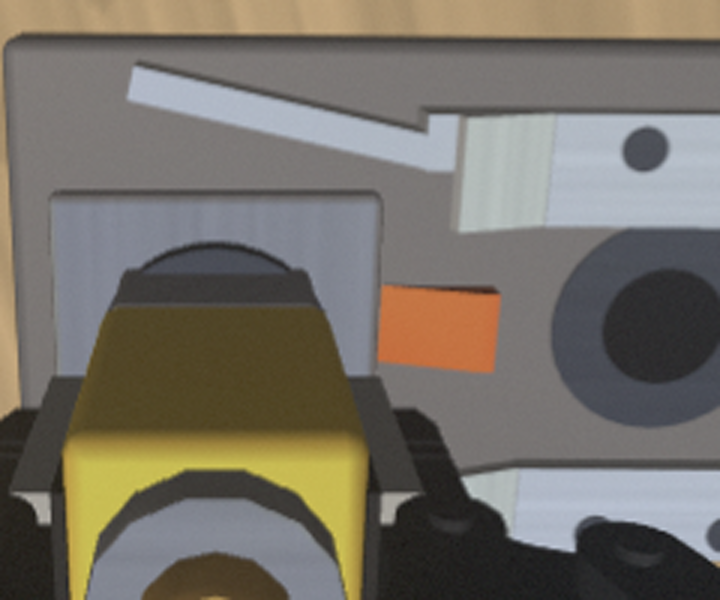

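The crop shows the foot's far edge at row 223.3, columns 267–377, inside the flared guides. It is clear of the lips and left of the catch. Now I lower it.

>>> servo_tool(moves=[[30, -0.01, 0, 0.1, 0, 0, 0.4], [30, -0.01, 0, 0.2, 0, 0, 0.4], [30, -0.01, 0, 0.26, 0, 0, 0.4], [30, -0.01, 0, 0.28, 0, 0, 0.4], [30, -0.01, 0, 0.28, 0, 0, 0.4], [30, -0.01, 0, 0.28, 0, 0, 0.4], [30, -0.01, 0, 0.28, 0, 0, 0.4], [30, -0.01, 0, 0.28, 0, 0, 0.4]])

```text
time_s: 5.63
position: [0.5426, 0.1806, 0.049]
orientation: [180.0, -0.0, 75.0]
wrist_force: [0.8, 0.3, -3.9]
finger_gap: 0.0354
finger_force: 42.8
```

>>> servo_tool(moves=[[30, 0, 0, 0.04, 0, 0, 0], [30, 0, 0, 0.06, 0, 0, 0], [30, 0, 0, 0.08, 0, 0, 0], [30, 0, 0, 0.08, 0, 0, 0], [30, 0, 0, 0.08, 0, 0, 0], [30, 0, 0, 0.08, 0, 0, 0], [30, 0, 0, 0.08, 0, 0, 0], [30, 0, 0, 0.08, 0, 0, 0]])

```text
time_s: 6.3
position: [0.5428, 0.1805, 0.0481]
orientation: [180.0, -0.0, 75.0]
wrist_force: [-4.8, -2.3, 10.2]
finger_gap: 0.0359
finger_force: 44.8
```

The foot touched the floor at TCP z=0.048. I ease the pressure a little and slide the first part.

>>> servo_tool(moves=[[30, 0, 0, -0.06, 0, 0, 0], [30, 0, 0.25, -0.06, 0, 0, 0], [30, 0, 0.5, -0.06, 0, 0, 0], [30, 0, 0.75, -0.06, 0, 0, 0], [30, 0, 1.0, -0.06, 0, 0, 0], [30, 0, 1.25, -0.06, 0, 0, 0], [30, 0, 1.4, -0.06, 0, 0, 0], [30, 0, 1.4, -0.06, 0, 0, 0]])

```text
time_s: 6.97
position: [0.5775, 0.1712, 0.0485]
orientation: [179.9, -0.0, 75.0]
wrist_force: [0.8, -0.9, -2.9]
finger_gap: 0.0355
finger_force: 43.2
```

>>> servo_tool(moves=[[30, 0, 0.2, 0, 0, 0, 0], [30, 0, 0.4, 0, 0, 0, 0], [30, 0, 0.6, 0, 0, 0, 0], [30, 0, 0.8, 0, 0, 0, 0], [30, 0, 1.0, 0, 0, 0, 0], [30, 0, 1.2, 0, 0, 0, 0], [30, 0, 1.3, 0, 0, 0, 0], [30, 0, 1.3, 0, 0, 0, 0]])

```text
time_s: 7.63
position: [0.6085, 0.1629, 0.0484]
orientation: [180.0, -0.0, 75.0]
wrist_force: [0.0, -0.3, -2.5]
finger_gap: 0.0356
finger_force: 43.2
```

>>> servo_tool(moves=[[30, 0, 0.2, 0, 0, 0, 0], [30, 0, 0.4, 0, 0, 0, 0], [30, 0, 0.6, 0, 0, 0, 0], [30, 0, 0.7, 0, 0, 0, 0], [30, 0, 0.8, 0, 0, 0, 0], [30, 0, 0.86, 0, 0, 0, 0], [30, 0, 0.9, 0, 0, 0, 0], [30, 0, 0.9, 0, 0, 0, 0]])

```text
time_s: 8.3
position: [0.6295, 0.1572, 0.0483]
orientation: [-180.0, 0.0, 75.0]
wrist_force: [0.5, -0.7, -3.5]
finger_gap: 0.0354
finger_force: 43.1
```

```bash
python3 - <<'E'
from h import *
rel([.6281,.1585,.0484],75)
c=eyes.capture('wrist');s=eyes.capture('scene')
a=cv2.resize(c['img'][170:320,230:430,::-1],(400,300),interpolation=cv2.INTER_CUBIC)
b=cv2.resize(s['img'][280:400,345:505,::-1],(400,300),interpolation=cv2.INTER_CUBIC)
cv2.imwrite('pics/f1.png',np.vstack([a,b]))
E
```

```text
t 8.3 pos [0.6295 0.1572 0.0483] shift25 [ 0.035 -0.069 -0.005] rot [-0.    0.    0.02]
```

View pics/f1.png

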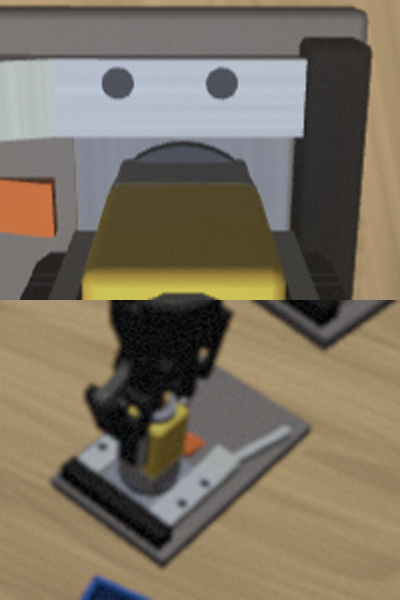

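The wrist tile shows the foot under the rails against the stop end. The orange catch is up, with its dark back face visible behind the foot and a gap of about 5 mm. I release.

>>> servo_tool(moves=[[40, 0, 0, 0, 0, 0, 0], [45, 0, 0, 0, 0, 0, 0], [55, 0, 0, 0, 0, 0, 0], [65, 0, 0, 0, 0, 0, 0], [75, 0, 0, 0, 0, 0, 0], [75, 0, 0, 0, 0, 0, 0], [75, 0, 0, 0, 0, 0, 0], [75, 0, 0, 0, 0, 0, 0]])

```text
time_s: 9.07
position: [0.6295, 0.1573, 0.0484]
orientation: [180.0, -0.0, 75.0]
wrist_force: [0.4, 0.3, -0.5]
finger_gap: 0.075
finger_force: 0.0
```

>>> servo_tool(moves=[[75, 0, 0, -0.6, 0, 0, 0], [75, 0, 0, -1.6, 0, 0, 0], [75, 0, 0, -2.8, 0, 0, 0], [75, 0, 0, -4.0, 0, 0, 0], [75, 0, 0, -5.0, 0, 0, 0], [75, 0, 0, -6.0, 0, 0, 0], [75, 0, 0, -6.0, 0, 0, 0], [75, 0, 0, -6.0, 0, 0, 0]])

```text
time_s: 9.73
position: [0.63, 0.1574, 0.1997]
orientation: [179.9, -0.1, 75.0]
wrist_force: [-0.6, -0.1, -0.3]
finger_gap: 0.075
finger_force: 0.0
```

```bash
python3 - <<'E'
from h import *
s=get_state(); print(s['position'],s['finger_gap'],s['wrist_force'])
c=eyes.capture('wrist');s=eyes.capture('scene')
a=cv2.resize(c['img'][120:320,200:440,::-1],(480,400),interpolation=cv2.INTER_CUBIC)
b=cv2.resize(s['img'][160:400,200:520,::-1],(320,400-160),interpolation=cv2.INTER_CUBIC)
b=cv2.copyMakeBorder(b,0,160,0,0,cv2.BORDER_CONSTANT)
cv2.imwrite('pics/f2.png',np.hstack([a,b]))
E
```

```text
[0.62996485 0.15735598 0.19966298] 0.07501280077858959 [-0.63706017 -0.08684223 -0.32713275]
```

View pics/f2.png

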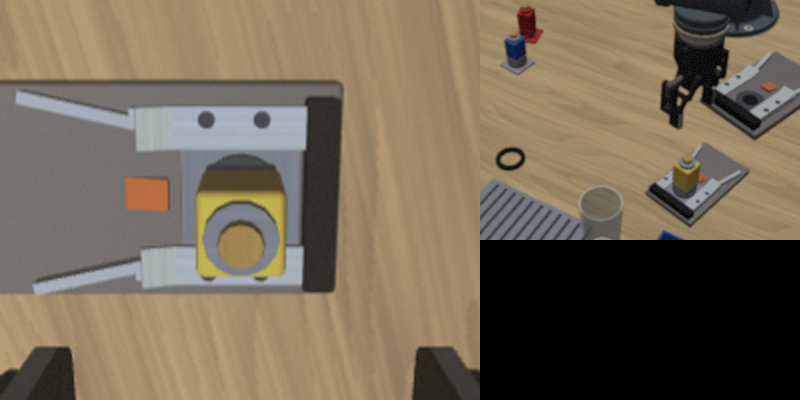

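The coupler stands home under both rails, its foot ahead of the raised catch (back edge near crop column 169, foot edge near 181). The blue and red ones have not moved and the gripper is clear.

```bash
python3 -c "
from plant import sign_off
print(sign_off())"
```

```text
the job is handed in; nothing more can be done
None
```

The yellow coupler is home in the small dock with the orange catch up behind it and the gripper clear; the blue coupler was not touched, and I handed the job in at about 10 s.

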